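# Start a cold-chain logger and clip it into the shipment tray

## Robot

A 7-joint arm with a two-finger parallel gripper is mounted at the origin on the work surface; the furniture and walls round the work are solid. World frame = base frame: x ahead of the robot, y to its left, z up, the work surface at z = 0. Lengths are in mm, angles in rad, forces in N, time in s.
With the tool pointing down it reaches from about 425 to 1025 mm from the base axis. Payload 9.4 kg.
Tool frame: the origin (TCP) lies midway between the tips of the shut fingers; the grasp point (between the pads) lies 19 mm behind it; z points along the fingers, y is the line along which they close (so a half turn about z gives the same grasp; the last joint's range is limited). The gripper opens to 93 mm and grips with 3 to 60 N. Pads are 15 mm wide; open, the fingers measure 128 mm over their backs; the gripper's body (75 mm by 188 mm) begins 65 mm behind the grasp point.
Start: joints at [1.106, 0.599, -0.003, 1.599, 0.002, 0.943, -0.08], TCP at [274.149, -671.168, 181.618] pointing down, gripper open.
Joint ranges: [-2.57, 2.57], [-0.35, 1.97], [-1.29, 1.29], [0.11, 2.56], [-1.05, 4.19], [0.11, 1.86], [-2.63, 2.63]. Speed limits (rad/s): [2.22, 2.22, 3.01, 3.01, 3.14, 3.14, 3.14].

## Interface

Orientations are given as a unit quaternion [w, x, y, z].
In Python, from workcell import ctrl gives the robot as it stands.
- The arm moves only by the shell command python3 -m creep 'ROWS' [FORCE]. ROWS is JSON, a list of rows, each an object of numbers: "fingers": the opening in per cent of the stroke, from 0 (shut) to 100 (fully open); "tx", "ty", "tz": the shift along the tool's x, y, z in units of 40 mm (1.0 is 40 mm); "rx", "ry", "rz": the turn, a rotation vector about the tool's x, y, z in degrees. A call has 1 to 10 rows; each row shifts and turns the commanded pose from where the row before left it, along the tool's axes as they then stand; what a row does not reach is not made up. A row lasts 1/8 s, in which the tool goes at most 62.5 mm and 10.7 degrees, less where a joint would pass 70% of its speed; a pose out of reach is approached as far as the arm can. A call is refused whole if a number of a shift passes 1 or a number of a turn 10.7, either way. A call with a gripper value outside its range is refused whole. The fingers move at their own pace and stop on an object; FORCE is the grip in N (left out, the last holds). Time passes only in rows, so rows that do not move let the fingers close. It gives the time, the measured TCP pose, the force, the opening and the grip force at its end, in the units of the state.
- ctrl.state(): the state, without advancing time (a new reading comes with each control period).
- ctrl.get_image(name): name is "side" or "top" or "wrist"; returns a dict with "color" (420x560x3 uint8, red, green, blue), "K" (3x3 intrinsics, pixels), "extrinsics" (4x4, takes a point from world to camera coordinates); the wrist camera has in their place "mount" (4x4, takes a point from camera to tool coordinates, whose origin is the TCP and whose axes are the flange's). Camera axes: x right, y up, looking along -z (the intrinsics and any distortion apply to the point x, -y, -z); pixel columns grow to the right and rows downward; lengths in mm; the calibration is good to about 2 mm. A picture is of the moment at which its call begins: read the wrist's pose just before it. There is no depth.
- ctrl.close_job(): hands the job in; it is judged then, once.
The state is a dict: "t": time; "qpos": joint angles; "qvel": joint speeds; "joint_efforts": joint torques, N m; "position": TCP position; "orientation": TCP orientation; "ft_force": force on the tool from outside, world axes, zero at the start; "moment": the same for the moment, N m; "finger_gap": opening from 0.0 (shut) to 1.0 (fully open); "grasp_force": force on a finger pad.
Only numpy, scipy, OpenCV 4.12 (cv2) and the standard library are available. Lean on these libraries where they do the work, as an engineer would, in place of code of your own. Each camera call takes 0.05 s, during which the arm holds its last target. There are 200 camera calls.

## Task

Start the temperature logger that has the wire bail: while it sits in its cradle, slide the small flush switch in its thumb well all the way towards the bail end. Then lift it out and clip it into the shipment tray: push the bail in through the sprung gate of the snap hook so that the gate shuts behind it, and leave the logger lying flat on the tray floor, still switched on. Leave the spare logger, the packed goods and the other loose things as they are.

Things in the scene. Friction and masses are not known exactly. Their poses are not given: they have to be found in the camera images.
- logger: The temperature logger with a wire bail: white box 72 (x) x 46 (y) x 20 (z) mm, about 90 g, lying face up. Origin at the centre of its underside, z up, +x towards the bail. Its face (z = 20) has a well 5 mm deep, 26 mm wide (y) and 48 mm long (x = -29 to +19), with a small black display beside it at the bail end. Grasp it across its 46 mm width near x = 0.
- bail_tip (a point): Middle of the bail's front bar, at (70, 0, 10) mm of the logger. The bail is a stiff loop of 4 mm steel wire, rigid on the logger and level at z = 10: side wires at y = +-14, front bar along y at x = 70. Free opening 32 mm (x) x 24 mm (y) between the bar and the box's end at x = 36.
- switch (a joint): Slide switch of the logger: m moved along logger +x, towards the bail; 0 = off, 0.010 = fully on. Needs about 1.5 N and stays where it is left (no spring).
- switch_nub (a point): Middle of the top of the switch's thumb piece, a ridged black block 7 (x) x 12 (y) x 4.6 (z) mm on the floor of the well, its top flush with the logger's face. At off it is at logger x = 0, y = 0, so 25 mm of the well lie free behind it (towards -x) for a fingertip that pushes its rear face.
- cradle: Black cradle that holds the logger, fixed. Origin on the table under its centre, +x towards the bail; 96 x 58 mm. The logger rests 14 mm up between end stops (23 mm high) and cheeks at its four corners (21 mm high, to |y| = 29). For |x| under 22 the base is only 38 mm wide: there fingers can reach down beside the logger. It lifts out straight up.
- spare_logger: Spare logger, same box and switch but no bail, in a second cradle of the same form; leave it alone. Origin at the centre of its underside. Which of the two loggers stands nearer the tray varies, and its switch may stand anywhere in its travel.
- tray: Grey shipment tray, fixed, 220 x 220 mm, walls 4 mm thick and 40 mm high with a lip 6 mm further out. Origin on the table under its centre, z up, +x away from the robot. Floor at z = 4. A divider along x at y = -6, 30 mm high, parts the packed goods (at -y) from the logger's bay (y = -4 to +106, x = -106 to +106).
- hook_mouth (a point): On the bay floor under the shut gate of the snap hook, at (45, 50, 4) mm of the tray, axes as the tray. The hook is a fixed steel loop 7 mm thick standing in the x-z plane, mouth towards -x. In this frame: gate at x = 0, z = 9 to 31; nose above the gate, underside at z = 31; top arm z = 34 to 40; back post x = 33 to 39; base plate x = -12 to 46, 3 mm high.
- gate (a joint): Sprung gate of the hook, 4 mm wire: rad, 0 = shut (upright); swings in and down about its foot (tip to +x) as far as 1.25; 1 to 4 N near the tip. A bar pushed in at z = 21 to 28 passes over the tip, and the gate springs shut behind it once the bar's middle is 23 mm in (x); then it can be lowered to the floor, the gate standing up through the bail.
- flat_carton_low: Flat green medicine carton 118 x 89 x 24 mm on the tray floor in the goods half; origin under its centre.
- flat_carton_top: The same kind of carton, lying on the first (top at 52 mm above the table).
- strip_pack: Banded pack of tablet strips, 46 x 83 x 37 mm, in the goods half at the robot's end; origin under its centre.
- flask: Blue flask with white cap, upright, 72 mm across, 206 mm high, behind the cradles; origin under its centre.
- carton: Small ointment carton 99 (x) x 31 (y) x 26 (z) mm lying between the two cradles; origin under its centre.

How it is judged:
By the outcome, as a careful person would: the job done as asked, in the order asked, and still so for the second after the job is handed in, with the robot touching nothing.
It also fails if it takes over 53 s, if anything falls off the work surface, if the arm or the gripper's body presses on something with over 40 N, if the wrist force passes 120 N, or if a joint passes its speed limit or range.

## Working session

There is one attempt and no reset: what is moved stays moved. The work goes in short steps, Python scripts to look and compute and a shell command to move; the robot and the scene stay as the last step left them, time stands still between calls to the robot, and variables do not carry over. Pictures are saved under pics/ and viewed, at most 10 in all, crops included, and the job is handed in when it is done.

```bash
mkdir -p pics; cat > h.py <<'E'
import numpy as np, cv2
from workcell import ctrl
from scipy.spatial.transform import Rotation as R
def snap(n,f):
    d=ctrl.get_image(n); cv2.imwrite('pics/'+f,d['color'][:,:,::-1]); return d
def cam(d,s=None):
    if 'extrinsics' in d: E=np.array(d['extrinsics'])
    else:
        q=s['orientation']; T=np.eye(4); T[:3,:3]=R.from_quat([q[1],q[2],q[3],q[0]]).as_matrix(); T[:3,3]=s['position']
        E=np.linalg.inv(T@np.array(d['mount']))
    return np.array(d['K']),E
def ray(c,u,v):
    K,E=c; p=np.linalg.inv(K)@[u,v,1]; p=p*[1,-1,-1]
    Rm=E[:3,:3]; return -Rm.T@E[:3,3], Rm.T@p
def onz(c,u,v,z):
    o,r=ray(c,u,v); return o+r*(z-o[2])/r[2]
def proj(c,P):
    K,E=c; p=E[:3,:3]@np.array(P)+E[:3,3]; p=K@(p*[1,-1,-1]); return p[:2]/p[2]
E
python3 - <<'E'
from h import *
s=ctrl.state(); print(s)
import pickle
for n in ['top','side','wrist']:
    d=snap(n,n+'0.png'); pickle.dump((d,s),open(n+'0.pkl','wb')); print(n,{k:np.round(v,3).tolist() for k,v in d.items() if k!='color'})
E
```

```text
{'t': 0.0, 'qpos': array([ 1.10629607,  0.60012513, -0.00253269,  1.60012776,  0.00186369,
        0.94287997, -0.07977801]), 'qvel': array([ 3.28528559e-04, -1.03165975e-03,  1.34879540e-03, -2.48729279e-04,
       -2.84339254e-04,  7.58520171e-06,  1.80102164e-03]), 'joint_efforts': array([-5.87461018e-04, -7.65067148e+01,  1.49796735e+00, -2.52350718e+01,
       -5.21969260e-02,  1.70585018e-02,  1.21258377e-04]), 'position': array([ 273.9115395 , -670.68388397,  180.76092569]), 'orientation': array([-7.30059762e-04,  9.81249379e-01,  1.92740925e-01, -2.44554285e-04]), 'ft_force': array([-0.08635639, -0.06435233, -0.14699842]), 'moment': array([ 0.02229534,  0.03634807, -0.00818622]), 'grasp_force': 0.0, 'finger_gap': 1.0020830939879577}
top {'K': [[512.438, 0.0, 281.461], [0.0, 512.438, 211.703], [0.0, 0.0, 1.0]], 'extrinsics': [[-0.005, -1.0, 0.019, -29.031], [0.989, -0.002, 0.15, -571.663], [-0.15, 0.019, 0.988, -1200.089], [0.0, 0.0, 0.0, 1.0]]}
side {'K': [[476.379, 0.0, 285.729], [0.0, 476.379, 214.101], [0.0, 0.0, 1.0]], 'extrinsics': [[0.992, -0.122, 0.013, -548.269], [0.075, 0.687, 0.723, -66.341], [-0.097, -0.717, 0.691, -998.327], [0.0, 0.0, 0.0, 1.0]]}
wrist {'K': [[362.823, 0.0, 283.473], [0.0, 362.823, 204.665], [0.0, 0.0, 1.0]], 'mount': [[-0.0, 0.957, 0.289, 81.153], [1.0, -0.0, 0.001, 0.681], [0.001, 0.289, -0.957, -203.519], [0.0, 0.0, 0.0, 1.0]]}
```

View pics/top0.png

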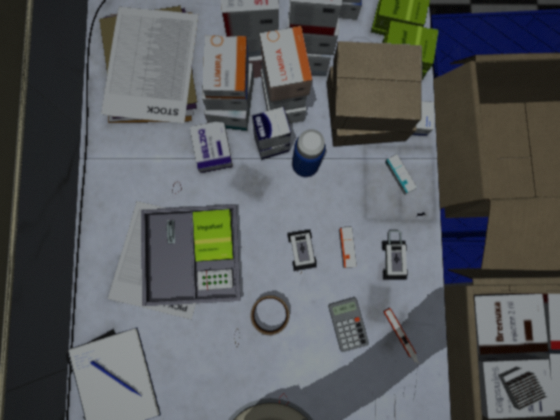

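View pics/side0.png

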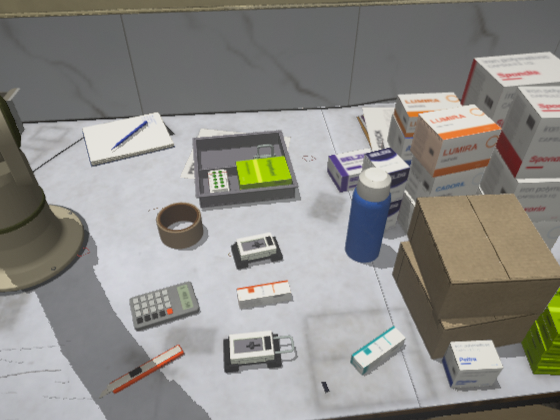

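The top view shows the bail logger at about (396,258) with its bail pointing up (+x). The spare is at (302,250), and the tray is centred near (191,255) with the hook near (170,232). The side view agrees.

```bash
python3 - <<'E'
from h import *
import pickle
d,s=pickle.load(open('top0.pkl','rb')); c=cam(d)
img=d['color']; 
def white(img,x0,x1,y0,y1):
    g=img[y0:y1,x0:x1].astype(int); m=(g.min(2)>150).astype(np.uint8); return m
for nm,(u,v,z) in dict(log=(396,258,34),bailtip=(394,231,24),spare=(302,250,34),trayTL=(143,207,40),trayTR=(238,205,40),trayBL=(146,305,40),trayBR=(240,300,40),hook=(170,232,30),flask=(310,140,206)).items():
    print(nm,onz(c,u,v,z).round(0))
a=cv2.resize(img[195:315,135:255],(480,480),interpolation=cv2.INTER_CUBIC); b=cv2.resize(img[220:300,370:425],(320,480),interpolation=cv2.INTER_CUBIC)
cv2.imwrite('pics/crop1.png',np.hstack([a,b])[:,:,::-1])
E
```

```text
log [ 459. -308.   34.]
bailtip [ 526. -308.   24.]
spare [479. -81.  34.]
trayTL [584. 304.  40.]
trayTR [589.  74.  40.]
trayBL [350. 289.  40.]
trayBR [361.  68.  40.]
hook [524. 240.  30.]
flask [703. -90. 206.]
```

View pics/crop1.png

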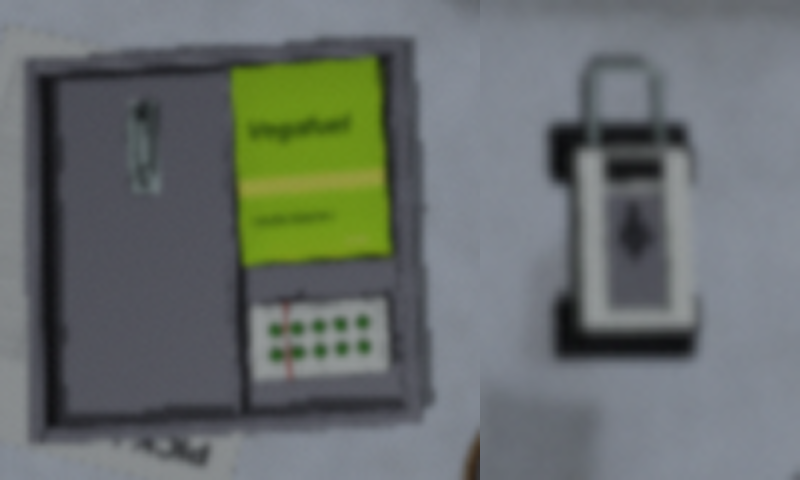

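```bash
python3 -m creep '[{"tx":1,"ty":-0.82},{"tx":1,"ty":-0.82},{"tx":1,"ty":-0.82},{"tx":1,"ty":-0.82},{"tx":1,"ty":-0.82},{"tx":1,"ty":-0.82},{"tx":1,"ty":-0.82},{"tx":1,"ty":-0.82}]'
python3 -m creep '[{"rz":-9.7},{"rz":-9.7},{"rz":-9.7},{"rz":-9.7},{"rz":-9.7},{"rz":-9.7},{"rz":-9.7},{},{}]'
python3 - <<'E'
from h import *
import pickle
s=ctrl.state(); d=snap('wrist','w1.png'); pickle.dump((d,s),open('w1.pkl','wb'))
E
```

```text
$[0]: bad value
$[0]: bad value
```

View pics/w1.png

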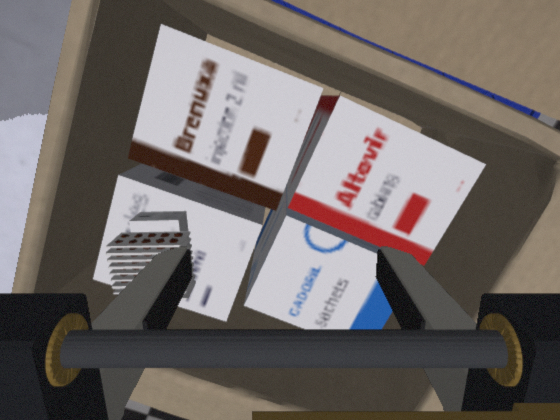

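The call was refused and the arm hasn't moved, so this picture only shows the starting view over the boxes. I'll try a small upward row with the fingers given.

```bash
python3 -m creep '[{"fingers":100,"tz":-1.0},{"fingers":100,"tz":-1.0}]' || true; python3 -m creep '[{"fingers":100,"tx":0.0,"ty":0.0,"tz":-0.1,"rx":0.0,"ry":0.0,"rz":0.0}]'
```

```text
t: 0.32
position: [274.0, -670.8, 185.2]
orientation: [-0.001, 0.981, 0.193, -0.0]
ft_force: [0.3, -0.1, -0.5]
finger_gap: 1.002
grasp_force: 0.0$[0]: bad value
```

All seven keys are needed in every row.

```bash
python3 -m creep '[{"fingers":100,"tx":0,"ty":0,"tz":-1,"rx":0,"ry":0,"rz":0},{"fingers":100,"tx":1,"ty":-0.82,"tz":0,"rx":0,"ry":0,"rz":0},{"fingers":100,"tx":1,"ty":-0.82,"tz":0,"rx":0,"ry":0,"rz":0},{"fingers":100,"tx":1,"ty":-0.82,"tz":0,"rx":0,"ry":0,"rz":0},{"fingers":100,"tx":1,"ty":-0.82,"tz":0,"rx":0,"ry":0,"rz":0},{"fingers":100,"tx":1,"ty":-0.82,"tz":0,"rx":0,"ry":0,"rz":0},{"fingers":100,"tx":1,"ty":-0.82,"tz":0,"rx":0,"ry":0,"rz":0},{"fingers":100,"tx":1,"ty":-0.82,"tz":0,"rx":0,"ry":0,"rz":0},{"fingers":100,"tx":1,"ty":-0.82,"tz":0,"rx":0,"ry":0,"rz":0}]'
python3 -m creep '[{"fingers":100,"tx":0,"ty":0,"tz":0,"rx":0,"ry":0,"rz":-9.7},{"fingers":100,"tx":0,"ty":0,"tz":0,"rx":0,"ry":0,"rz":-9.7},{"fingers":100,"tx":0,"ty":0,"tz":0,"rx":0,"ry":0,"rz":-9.7},{"fingers":100,"tx":0,"ty":0,"tz":0,"rx":0,"ry":0,"rz":-9.7},{"fingers":100,"tx":0,"ty":0,"tz":0,"rx":0,"ry":0,"rz":-9.7},{"fingers":100,"tx":0,"ty":0,"tz":0,"rx":0,"ry":0,"rz":-9.7},{"fingers":100,"tx":0,"ty":0,"tz":0,"rx":0,"ry":0,"rz":-9.7},{"fingers":100,"tx":0,"ty":0,"tz":0,"rx":0,"ry":0,"rz":0},{"fingers":100,"tx":0,"ty":0,"tz":0,"rx":0,"ry":0,"rz":0}]'
python3 - <<'E'
from h import *
import pickle
s=ctrl.state(); d=snap('wrist','w2.png'); pickle.dump((d,s),open('w2.pkl','wb'))
E
```

```text
t: 1.45
position: [471.9, -305.8, 226.1]
orientation: [0.0, 0.981, 0.193, 0.0]
ft_force: [0.1, -0.2, 0.3]
finger_gap: 0.998
grasp_force: 0.0
t: 2.58
position: [471.1, -307.4, 225.8]
orientation: [0.0, 0.708, 0.706, -0.0]
ft_force: [-0.1, 0.7, 0.2]
finger_gap: 0.997
grasp_force: 0.0
```

View pics/w2.png

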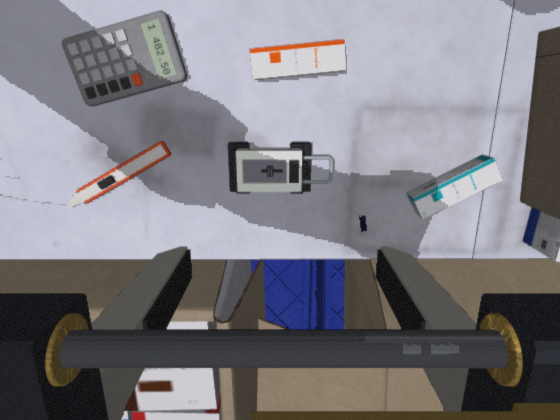

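The wrist view shows the logger at (270,170) with its bail to the right (+x), ending at (333,168), and the nub at (270,171). The finger tips are at (178,252) and (390,252).

```bash
cat > meas.py <<'E'
from h import *
def logger(d,s,box,zt):
    c=cam(d,s); x0,x1,y0,y1=box; g=d['color'][y0:y1,x0:x1].astype(int)
    m=((g.min(2)>165)).astype(np.uint8)
    cs,_=cv2.findContours(m,cv2.RETR_EXTERNAL,cv2.CHAIN_APPROX_NONE); k=max(cs,key=cv2.contourArea)[:,0]+[x0,y0]
    P=np.array([onz(c,u,v,zt)[:2] for u,v in k]); return cv2.minAreaRect(P.astype(np.float32)),c
E
python3 - <<'E'
from meas import *
import pickle
d,s=pickle.load(open('w2.pkl','rb')); print(s['position'])
g=d['color']; print(g[160:182:4,225:340:6].mean(2).astype(int))
r,c=logger(d,s,(231,310,140,200),34); print(r)
for n,u,v,z in [('nub',270,171,34),('bailmid',331.5,169,24),('L cradle',230,168,21),('Rcradle',312,168,23),('tipL',178,252,s['position'][2]),('tipR',390,252,s['position'][2])]: print(n,onz(c,u,v,z).round(1))
print('tcp px',proj(c,s['position']))
d,s=pickle.load(open('side0.pkl','rb'));c2=cam(d)
print('side', proj(c2,[463,-308,34]))
E
python3 - <<'E'
import cv2
i=cv2.imread('pics/w2.png')[130:210,215:345]; cv2.imwrite('pics/w2c.png',cv2.resize(i,None,fx=6,fy=6,interpolation=cv2.INTER_CUBIC))
E
```

```text
[ 471.11852205 -307.38836042  225.77717507]
[[126  34 165 105 101 104 102 101 102 124 131  99  97  45  58 189 188 187
  117 191]
 [129  30 160  98  94  92  92  93  94  92  94  34  42  41  52 192 196 195
  119 189]
 [128  28 159  97  96  93  91  48  71  88  96  40  39  28  34 128 129 191
  115 187]
 [126  33 161 105  91  94  77  48  56  65  97  32  40  35  36 123 126 125
  120 140]
 [129  33 162 105  95  95  93  58  87  92  96  37  36  28  29 128 125 129
  121 121]
 [129  32 161 119  94  91  94  91  89  90  97  37  37  65  82 102 102 101
  123 122]]
((455.7742004394531, -299.6181335449219), (71.0978012084961, 30.070585250854492), 2.4876186847686768)
nub [ 456.7 -307.2   34. ]
bailmid [ 526.  -307.1   24. ]
L cradle [ 410.6 -306.3   21. ]
Rcradle [ 504.  -306.1   23. ]
tipL [ 407.2 -318.3  225.8]
tipR [ 536.5 -318.6  225.8]
tcp px [282.72352238 235.03334226]
side [255.49594606 344.44116987]
```

View pics/w2c.png

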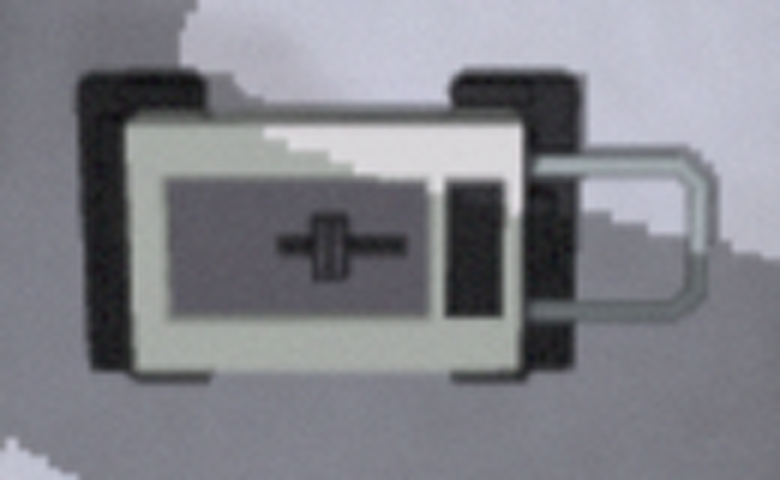

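The crop shows the box top corners at crop px (128,118), (525,122), (527,368) and (135,372). The switch is off, with the nub at (330,248). The open finger tips appear to sit well behind the TCP because the fingers swing on an arc, so I'll check them at several openings.

```bash
cat > fg.py <<'E'
import sys,pickle
from h import *
s=ctrl.state(); d=snap('wrist',sys.argv[1]+'.png'); pickle.dump((d,s),open(sys.argv[1]+'.pkl','wb'))
E
N='"tx":0,"ty":0,"tz":0,"rx":0,"ry":0,"rz":0'
python3 -m creep '[{"fingers":60,"tx":0,"ty":0,"tz":0,"rx":0,"ry":0,"rz":0},{"fingers":60,"tx":0,"ty":0,"tz":0,"rx":0,"ry":0,"rz":0},{"fingers":60,"tx":0,"ty":0,"tz":0,"rx":0,"ry":0,"rz":0},{"fingers":60,"tx":0,"ty":0,"tz":0,"rx":0,"ry":0,"rz":0}]' 20|grep -E "^t|gap"; python3 fg.py f60
python3 -m creep '[{"fingers":35,"tx":0,"ty":0,"tz":0,"rx":0,"ry":0,"rz":0},{"fingers":35,"tx":0,"ty":0,"tz":0,"rx":0,"ry":0,"rz":0},{"fingers":35,"tx":0,"ty":0,"tz":0,"rx":0,"ry":0,"rz":0},{"fingers":35,"tx":0,"ty":0,"tz":0,"rx":0,"ry":0,"rz":0}]' 20|grep -E "^t|gap"; python3 fg.py f35
python3 -m creep '[{"fingers":0,"tx":0,"ty":0,"tz":0,"rx":0,"ry":0,"rz":0},{"fingers":0,"tx":0,"ty":0,"tz":0,"rx":0,"ry":0,"rz":0},{"fingers":0,"tx":0,"ty":0,"tz":0,"rx":0,"ry":0,"rz":0},{"fingers":0,"tx":0,"ty":0,"tz":0,"rx":0,"ry":0,"rz":0}]' 20|grep -E "^t|gap"; python3 fg.py f0
python3 - <<'E'
import cv2,numpy as np
L=[cv2.resize(cv2.imread(f'pics/{n}.png')[200:350,150:415],(400,226),interpolation=cv2.INTER_CUBIC) for n in ['w2','f60','f35','f0']]
cv2.imwrite('pics/fm.png',np.vstack([np.hstack(L[:2]),np.hstack(L[2:])]))
E
```

```text
t: 3.12
finger_gap: 0.625
t: 3.68
finger_gap: 0.355
t: 4.22
finger_gap: 0.01
```

View pics/fm.png

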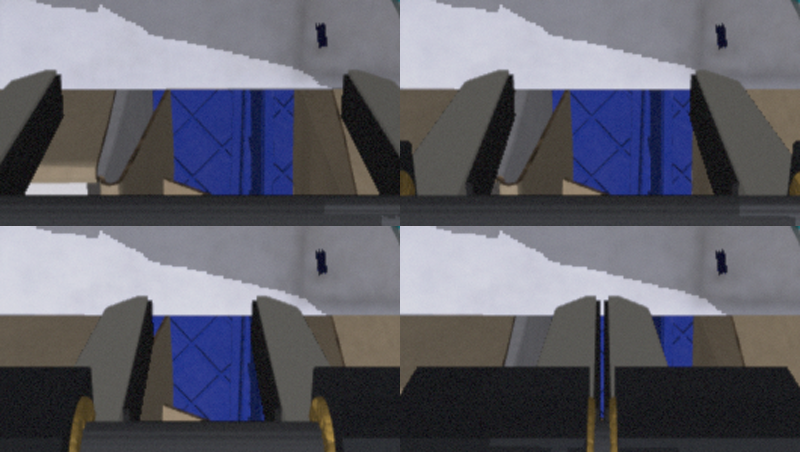

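All four openings show the tips at about row 246 (crop y≈70), so they don't retract. But the 93 mm gap spans about 186 px, which would put them nearer the camera than the TCP. I'll check the tip height numerically, differencing the side and top views against the starting images.

```bash
python3 - <<'E'
from h import *
import pickle
s=ctrl.state(); print(s['position'])
for n in ['side','top']:
    d0=pickle.load(open(n+'0.pkl','rb'))[0]; d=snap(n,n+'1.png'); pickle.dump((d,s),open(n+'1.pkl','wb')); c=cam(d)
    df=np.abs(d['color'].astype(int)-d0['color']).sum(2)>70
    p=s['position']; u,v=proj(c,p); print(n,'tcp',u,v,'tcp+37',proj(c,p+[0,0,37]))
    u,v=int(u),int(v)
    for r in range(v-60,v+45,3): print(r,''.join('#' if x else '.' for x in df[r,u-45:u+45]))
E
```

```text
[ 471.15268421 -307.22931805  225.59415244]
side tcp 257.1027099412047 270.4165258906108 tcp+37 [256.33234829 252.82546791]
210 .#.####.......#..#########################################################################
213 ...#######################################################################################
216 #######################################################################...................
219 ######################################################################....................
222 ...................###################################################.................#..
225 ....................######################################................................
228 ..............................############################..#...##........................
231 ..............................############################.#...#......#.......#.#.......#.
234 ...#.....#.....................###########################................................
237 .....#.........................######################.###.......#......#..................
240 ......................
[... 5053 characters left out ...]
##..#######.................#.....#
270 ................#########################################...#######.......................
273 ..#########.....#################################...######..#######.......................
276 ###########.......................#############.....#####################.................
279 ################.#############################.......####################.................
282 #############################################........####################.................
285 ###########################################......#########################................
288 ###########################################.......#######################.................
```

Row 255 in the side view confirms that the physical tips sit about 35 mm above the stated TCP. Next I'll open, shift to the push position, and work out the exact logger yaw and tray points.

```bash
python3 -m creep '[{"fingers":100,"tx":0,"ty":0.62,"tz":0,"rx":0,"ry":0,"rz":0},{"fingers":100,"tx":0,"ty":0,"tz":1,"rx":0,"ry":0,"rz":0},{"fingers":100,"tx":0,"ty":0,"tz":1,"rx":0,"ry":0,"rz":0},{"fingers":100,"tx":0,"ty":0,"tz":1,"rx":0,"ry":0,"rz":0},{"fingers":100,"tx":0,"ty":0,"tz":1,"rx":0,"ry":0,"rz":0},{"fingers":100,"tx":0,"ty":0,"tz":0.75,"rx":0,"ry":0,"rz":0},{"fingers":100,"tx":0,"ty":0,"tz":0,"rx":0,"ry":0,"rz":0}]'
python3 - <<'E'
from h import *
import pickle
d,s=pickle.load(open('w2.pkl','rb')); c=cam(d,s)
for u,v in [(128,118),(525,122),(527,368),(135,372),(330,248)]: print(onz(c,u/6+215,v/6+130,34).round(1))
s=ctrl.state(); d=snap('wrist','w3.png'); pickle.dump((d,s),open('w3.pkl','wb')); c=cam(d,s)
for P in [(457,-307,34),(449.5,-307,34),(449.5,-299.5,34)]: print(P,proj(c,P).round(1))
i=cv2.resize(d['color'][150:330,100:480],None,fx=2,fy=2,interpolation=cv2.INTER_CUBIC); cv2.imwrite('pics/w3c.png',i[:,:,::-1])
E
```

```text
t: 5.25
position: [494.8, -306.4, 33.8]
orientation: [-0.002, 0.706, 0.708, -0.001]
ft_force: [-0.7, -0.1, 0.5]
finger_gap: 0.708
grasp_force: 0.0
[ 420.3 -283.5   34. ]
[ 492.4 -284.4   34. ]
[ 493.3 -330.5   34. ]
[ 419.8 -331.1   34. ]
[ 456.7 -307.6   34. ]
(457, -307, 34) [219.8 235.9]
(449.5, -307, 34) [207.4 235.9]
(449.5, -299.5, 34) [206.6 224.1]
```

View pics/w3c.png

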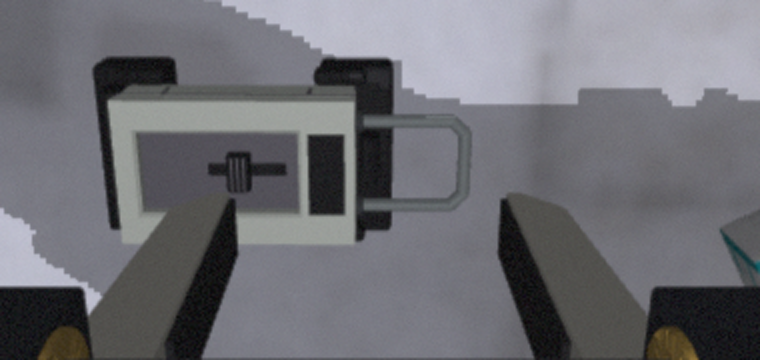

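The wrist view shows the tips still above the logger face: left tip corner at crop (235,200), nub at (238,172). The logger is at (456.5, -307.4) with almost no yaw. I'll descend while watching the force.

```bash
python3 -m creep '[{"fingers":100,"tx":0,"ty":0,"tz":0.4,"rx":0,"ry":0,"rz":0},{"fingers":100,"tx":0,"ty":0,"tz":0.3,"rx":0,"ry":0,"rz":0},{"fingers":100,"tx":0,"ty":0,"tz":0,"rx":0,"ry":0,"rz":0},{"fingers":100,"tx":0,"ty":0,"tz":0,"rx":0,"ry":0,"rz":0}]'
python3 - <<'E'
from h import *
import pickle
s=ctrl.state(); d=snap('wrist','w4.png'); pickle.dump((d,s),open('w4.pkl','wb')); c=cam(d,s); g=d['color'].mean(2).astype(int)
print([(P,proj(c,P).round(1)) for P in [(457,-307,34),(449.5,-307,34),(428,-307,34),(449,-300,34)]])
for r in range(180,262,4): print(r,g[r,130:250:4])
E
```

```text
t: 5.8
position: [496.1, -307.2, 7.8]
orientation: [0.0, 0.706, 0.708, -0.0]
ft_force: [-0.2, 0.9, 0.4]
finger_gap: 1.001
grasp_force: 0.0
[((457, -307, 34), array([209.1, 252.7])), ((449.5, -307, 34), array([195. , 252.6])), ((428, -307, 34), array([154.6, 252.6])), ((449, -300, 34), array([193.2, 240.4]))]
180 [112 108 106 108 108 108 108 108 109 108 110 108 110 110 109 112 108 108
 114 117 122 123 124 124 124 124 124 124 124 122]
184 [111 109 106 107 107 109 108 109 110 109 110 112 110 111 110 110 116 110
 112 114 117 122 123 123 124 125 123 124 126 125]
188 [110  39  19  26  20  20  23  12  27  19  26 106 113 109 111 109 111 110
 113 114 114 122 118 120 123 124 124 125 127 126]
192 [ 21  23  20  13  17  15  18  19  15  21  21  71 111 111 108 109 111 114
 112 113 114 115 119 119 120 124 124 125 123 122]
196 [ 17  25  23  32  26  26  27  26  25  23  23  56 110 111 112 111 110 112
 113 111 110 113 116 120 122 127 123 124 123 123]
200 [ 25  31  18  26  28  18  29  26  28  17  17  42 112 110 111 110 109 108
 108 110 111 115 116 123 125 122 124 126 125 123]
204 [29 14 18 17 64 84 82 81
[... 1086 characters left out ...]
 79  82  81  79
  79  78  79  79  79  81  82  83  81  82 129 146]
244 [120  26 148 148 151 124  80  82  81  78  80  79  79  82  82  83  81  82
  17  26  34  23  81  81  82  83  83  82 128 145]
248 [121  39 143 151 152 128  78  77  80  79  80  79  81  78  69  75  34  29
  32  51  65  21  34  41  36  42  43  79 124 148]
252 [120  59 103 151 148 132  73  78  75  75  79  77  80  76  22  43  32  20
  34  36  55  12  35  25  32  30  34  83 119 149]
256 [122  89  76 149 148 131  77  77  76  75  77  81  77  55  21  38  80  79
  34  37  47  12  80  79  80  80  81  80 109 148]
260 [119 117  43 149 148 117  78  75  79  78  79  80  69  13  10  27  78  79
  39  35  35  24  82  82  81  80  78  77 107 152]
```

The nub sits at column ~209 as predicted, and the finger's inner edge at ~189, so there's about 3.5 mm clearance. I'll lower until contact.

```bash
python3 -m creep '[{"fingers":100,"tx":0,"ty":0,"tz":0.15,"rx":0,"ry":0,"rz":0},{"fingers":100,"tx":0,"ty":0,"tz":0,"rx":0,"ry":0,"rz":0}]' | grep -E "pos|ft"
python3 -m creep '[{"fingers":100,"tx":0,"ty":0,"tz":0.05,"rx":0,"ry":0,"rz":0},{"fingers":100,"tx":0,"ty":0,"tz":0,"rx":0,"ry":0,"rz":0}]' | grep -E "pos|ft"
python3 -m creep '[{"fingers":100,"tx":0,"ty":0,"tz":0.03,"rx":0,"ry":0,"rz":0},{"fingers":100,"tx":0,"ty":0,"tz":0,"rx":0,"ry":0,"rz":0}]' | grep -E "pos|ft"
```

```text
position: [495.7, -307.1, 1.3]
ft_force: [-0.9, -0.9, 0.3]
position: [495.9, -307.2, -0.5]
ft_force: [-0.4, -0.1, 0.0]
position: [495.9, -307.2, -1.6]
ft_force: [0.2, -0.4, -0.0]
```

```bash
python3 -m creep '[{"fingers":100,"tx":0,"ty":0,"tz":0.03,"rx":0,"ry":0,"rz":0},{"fingers":100,"tx":0,"ty":0,"tz":0,"rx":0,"ry":0,"rz":0}]' | grep -E "pos|ft"
python3 -m creep '[{"fingers":100,"tx":0,"ty":0,"tz":0.03,"rx":0,"ry":0,"rz":0},{"fingers":100,"tx":0,"ty":0,"tz":0,"rx":0,"ry":0,"rz":0}]' | grep -E "pos|ft"
python3 -m creep '[{"fingers":100,"tx":0,"ty":0,"tz":0.03,"rx":0,"ry":0,"rz":0},{"fingers":100,"tx":0,"ty":0,"tz":0,"rx":0,"ry":0,"rz":0}]' | grep -E "pos|ft"
```

```text
position: [495.9, -307.2, -2.9]
ft_force: [-0.1, 0.8, -0.4]
position: [495.9, -307.2, -4.1]
ft_force: [-0.1, 0.1, 0.1]
position: [495.9, -307.1, -5.3]
ft_force: [-0.4, 0.5, 0.5]
```

```bash
python3 -m creep '[{"fingers":100,"tx":0,"ty":0,"tz":0.03,"rx":0,"ry":0,"rz":0},{"fingers":100,"tx":0,"ty":0,"tz":0,"rx":0,"ry":0,"rz":0}]' | grep -E "pos|ft"
python3 -m creep '[{"fingers":100,"tx":0,"ty":0,"tz":0.03,"rx":0,"ry":0,"rz":0},{"fingers":100,"tx":0,"ty":0,"tz":0,"rx":0,"ry":0,"rz":0}]' | grep -E "pos|ft"
python3 -m creep '[{"fingers":100,"tx":0,"ty":0,"tz":0.03,"rx":0,"ry":0,"rz":0},{"fingers":100,"tx":0,"ty":0,"tz":0,"rx":0,"ry":0,"rz":0}]' | grep -E "pos|ft"
```

```text
position: [495.9, -307.1, -6.5]
ft_force: [-0.0, 0.6, -0.3]
position: [496.0, -307.2, -7.6]
ft_force: [-0.8, 0.0, 0.2]
position: [496.0, -307.2, -7.7]
ft_force: [-2.4, 0.8, 13.6]
```

Contact at TCP z = -7.6 means the tip is about 36.6 mm above the TCP on the well floor, which matches. I'll lift 1.5 mm and push towards the bail.

```bash
python3 -m creep '[{"fingers":100,"tx":0,"ty":0,"tz":-0.06,"rx":0,"ry":0,"rz":0},{"fingers":100,"tx":0,"ty":0.06,"tz":0,"rx":0,"ry":0,"rz":0},{"fingers":100,"tx":0,"ty":0.06,"tz":0,"rx":0,"ry":0,"rz":0},{"fingers":100,"tx":0,"ty":0.06,"tz":0,"rx":0,"ry":0,"rz":0}]' | grep -E "pos|ft"
python3 -m creep '[{"fingers":100,"tx":0,"ty":0.06,"tz":0,"rx":0,"ry":0,"rz":0},{"fingers":100,"tx":0,"ty":0.04,"tz":0,"rx":0,"ry":0,"rz":0}]' | grep -E "pos|ft"
python3 -m creep '[{"fingers":100,"tx":0,"ty":0.03,"tz":0,"rx":0,"ry":0,"rz":0},{"fingers":100,"tx":0,"ty":0,"tz":0,"rx":0,"ry":0,"rz":0}]' | grep -E "pos|ft"
```

```text
position: [502.8, -307.2, -6.7]
ft_force: [-1.1, 0.2, 1.1]
position: [507.1, -307.1, -6.6]
ft_force: [-1.9, -0.1, 0.6]
position: [508.5, -307.1, -6.5]
ft_force: [-1.0, -0.0, -0.5]
```

```bash
python3 -m creep '[{"fingers":100,"tx":0,"ty":0.03,"tz":0,"rx":0,"ry":0,"rz":0},{"fingers":100,"tx":0,"ty":0,"tz":0,"rx":0,"ry":0,"rz":0}]' | grep -E "pos|ft"
python3 -m creep '[{"fingers":100,"tx":0,"ty":0.03,"tz":0,"rx":0,"ry":0,"rz":0},{"fingers":100,"tx":0,"ty":0,"tz":0,"rx":0,"ry":0,"rz":0}]' | grep -E "pos|ft"
python3 -m creep '[{"fingers":100,"tx":0,"ty":0.02,"tz":0,"rx":0,"ry":0,"rz":0},{"fingers":100,"tx":0,"ty":0,"tz":0,"rx":0,"ry":0,"rz":0}]' | grep -E "pos|ft|gap"
```

```text
position: [509.5, -307.1, -6.4]
ft_force: [-1.7, 0.1, -0.3]
position: [509.5, -307.1, -6.6]
ft_force: [-4.8, 0.6, 0.5]
position: [509.5, -307.1, -6.6]
ft_force: [-8.1, -0.5, 2.5]
finger_gap: 0.997
```

The switch hit its stop at TCP x = 509.5. That puts the nub centre at 466.5, i.e. 10 mm of travel. Next: back off, lift, turn to the grasp orientation and move over the logger.

```bash
python3 -m creep '[{"fingers":100,"tx":0,"ty":-0.12,"tz":0,"rx":0,"ry":0,"rz":0},{"fingers":100,"tx":0,"ty":0,"tz":-1,"rx":0,"ry":0,"rz":0},{"fingers":100,"tx":0,"ty":0,"tz":-1,"rx":0,"ry":0,"rz":0},{"fingers":100,"tx":0,"ty":-0.65,"tz":-0.5,"rx":0,"ry":0,"rz":0},{"fingers":100,"tx":0,"ty":-0.6,"tz":0,"rx":0,"ry":0,"rz":0}]' | grep -E "pos|ft"
python3 -m creep '[{"fingers":100,"tx":0,"ty":0,"tz":0,"rx":0,"ry":0,"rz":10},{"fingers":100,"tx":0,"ty":0,"tz":0,"rx":0,"ry":0,"rz":10},{"fingers":100,"tx":0,"ty":0,"tz":0,"rx":0,"ry":0,"rz":10},{"fingers":100,"tx":0,"ty":0,"tz":0,"rx":0,"ry":0,"rz":10},{"fingers":100,"tx":0,"ty":0,"tz":0,"rx":0,"ry":0,"rz":10},{"fingers":100,"tx":0,"ty":0,"tz":0,"rx":0,"ry":0,"rz":10},{"fingers":100,"tx":0,"ty":0,"tz":0,"rx":0,"ry":0,"rz":10},{"fingers":100,"tx":0,"ty":0,"tz":0,"rx":0,"ry":0,"rz":10},{"fingers":100,"tx":0,"ty":0,"tz":0,"rx":0,"ry":0,"rz":10},{"fingers":100,"tx":0,"ty":0,"tz":0,"rx":0,"ry":0,"rz":0}]' 40
python3 - <<'E'
from h import *
import pickle
s=ctrl.state(); d=snap('wrist','w5.png'); pickle.dump((d,s),open('w5.pkl','wb')); c=cam(d,s); g=d['color'].mean(2).astype(int)
for X in range(424,530,3):
    print(X,[int(g[int(v),int(u)]) if 0<=v<420 and 0<=u<560 else -1 for u,v in [proj(c,(X,y,34)) for y in (-313,-310,-307,-304,-301,-330.5,-284)]])
print([ (Y,int(g[tuple(proj(c,(438,Y,34)).astype(int)[::-1])])) for Y in range(-340,-274,3)])
E
```

```text
position: [458.4, -307.9, 95.7]
ft_force: [0.4, 0.3, -0.8]
t: 11.72
position: [457.8, -307.3, 93.9]
orientation: [0.001, 1.0, 0.002, 0.001]
ft_force: [-0.2, -0.0, 0.1]
finger_gap: 1.002
grasp_force: 0.0
424 [213, 212, 212, 213, 212, 203, 54]
427 [186, 181, 190, 192, 187, 201, 55]
430 [139, 134, 133, 133, 135, 202, 54]
433 [138, 137, 140, 138, 138, 200, 67]
436 [136, 138, 136, 138, 134, 201, 70]
439 [137, 138, 140, 141, 86, 202, 19]
442 [137, 144, 140, 97, 80, 136, 51]
445 [141, 139, 142, 95, 86, 189, 120]
448 [141, 145, 142, 83, 84, 188, 118]
451 [142, 109, 27, 84, 88, 192, 117]
454 [95, 71, 35, 85, 86, 204, 119]
457 [84, 63, 31, 88, 85, 194, 120]
460 [88, 62, 35, 84, 83, 158, 123]
463 [67, 45, 32, 65, 88, 160, 126]
466 [55, 53, 55, 53, 88, 161, 130]
469 [40, 39, 37, 41, 87, 145, 132]
472 [87, 71, 53, 89, 86, 154, 134]
475 [103, 102, 105, 101, 103, 152, 132]
478 [92, 94, 93, 95, 120, 161, 129]
481 [33, 30, 32, 33, 27, 161, 76]
484 [38, 31, 31, 33, 34, 156, 38]
487 [35, 33, 33, 33, 29, 156, 38]
490 [134, 161, 161, 161, 159, 156, 45]
493 [98, 97, 95, 96, 104, 71, 28]
496 [36, 35, 30, 32, 25, 17, 21]
499 [32, 32, 30, 31, 18, 38, 33]
502 [30, 36, 32, 31, 32, 37, 27]
505 [16, 25, 22, 29, 27, 21, 27]
508 [122, 125, 127, 127, 127, 128, 125]
511 [123, 124, 127, 128, 129, 128, 128]
514 [122, 127, 126, 127, 129, 127, 127]
517 [125, 125, 125, 125, 128, 127, 127]
520 [125, 126, 126, 127, 127, 128, 129]
523 [128, 126, 126, 127, 129, 126, 130]
526 [97, 100, 97, 97, 97, 124, 128]
529 [99, 103, 101, 101, 106, 125, 131]
[(-340, 194), (-337, 194), (-334, 40), (-331, 121), (-328, 211), (-325, 212), (-322, 196), (-319, 140), (-316, 139), (-313, 140), (-310, 139), (-307, 139), (-304, 139), (-301, 87), (-298, 88), (-295, 89), (-292, 157), (-289, 155), (-286, 160), (-283, 22), (-280, 112), (-277, 118)]
```

The nub is now at x≈467, fully on, and the logger is still seated and centred. Now the descent and grasp.

```bash
python3 -m creep '[{"fingers":100,"tx":-0.02,"ty":0,"tz":0.8,"rx":0,"ry":0,"rz":0},{"fingers":100,"tx":0,"ty":0,"tz":0.8,"rx":0,"ry":0,"rz":0},{"fingers":90,"tx":0,"ty":0,"tz":0.6,"rx":0,"ry":0,"rz":0},{"fingers":80,"tx":0,"ty":0,"tz":0.4,"rx":0,"ry":0,"rz":0},{"fingers":70,"tx":0,"ty":0,"tz":0.2,"rx":0,"ry":0,"rz":0},{"fingers":70,"tx":0,"ty":0,"tz":0,"rx":0,"ry":0,"rz":0}]' 40
python3 -m creep '[{"fingers":40,"tx":0,"ty":0,"tz":0,"rx":0,"ry":0,"rz":0},{"fingers":40,"tx":0,"ty":0,"tz":0,"rx":0,"ry":0,"rz":0},{"fingers":40,"tx":0,"ty":0,"tz":0,"rx":0,"ry":0,"rz":0},{"fingers":40,"tx":0,"ty":0,"tz":0,"rx":0,"ry":0,"rz":0}]' 40
```

```text
t: 12.52
position: [456.0, -307.3, -18.5]
orientation: [-0.0, 1.0, 0.001, -0.0]
ft_force: [-0.3, 0.3, -0.2]
finger_gap: 0.705
grasp_force: 0.0
t: 13.02
position: [456.3, -307.5, -17.8]
orientation: [0.0, 1.0, 0.001, 0.0]
ft_force: [-1.2, 0.9, 6.6]
finger_gap: 0.489
grasp_force: 40.0
```

Gripped at 45.5 mm with 40 N. Lifting and carrying to in front of the hook, well above the tray.

```bash
python3 -m creep '[{"fingers":40,"tx":0,"ty":0,"tz":-0.3,"rx":0,"ry":0,"rz":0},{"fingers":40,"tx":0,"ty":0,"tz":-0.7,"rx":0,"ry":0,"rz":0},{"fingers":40,"tx":0,"ty":0,"tz":-1,"rx":0,"ry":0,"rz":0},{"fingers":40,"tx":0,"ty":0,"tz":-1,"rx":0,"ry":0,"rz":0},{"fingers":40,"tx":-0.05,"ty":-0.97,"tz":0,"rx":0,"ry":0,"rz":0},{"fingers":40,"tx":-0.05,"ty":-0.97,"tz":0,"rx":0,"ry":0,"rz":0},{"fingers":40,"tx":-0.05,"ty":-0.97,"tz":0,"rx":0,"ry":0,"rz":0},{"fingers":40,"tx":-0.05,"ty":-0.97,"tz":0,"rx":0,"ry":0,"rz":0}]' 40 | grep -E "pos|gap|grasp"
python3 -m creep '[{"fingers":40,"tx":-0.05,"ty":-0.97,"tz":0,"rx":0,"ry":0,"rz":0},{"fingers":40,"tx":-0.05,"ty":-0.97,"tz":0,"rx":0,"ry":0,"rz":0},{"fingers":40,"tx":-0.05,"ty":-0.97,"tz":0,"rx":0,"ry":0,"rz":0},{"fingers":40,"tx":-0.05,"ty":-0.97,"tz":0,"rx":0,"ry":0,"rz":0},{"fingers":40,"tx":-0.05,"ty":-0.97,"tz":0,"rx":0,"ry":0,"rz":0},{"fingers":40,"tx":-0.05,"ty":-0.97,"tz":0,"rx":0,"ry":0,"rz":0},{"fingers":40,"tx":-0.05,"ty":-0.97,"tz":0,"rx":0,"ry":0,"rz":0},{"fingers":40,"tx":-0.05,"ty":-0.97,"tz":0,"rx":0,"ry":0,"rz":0},{"fingers":40,"tx":-0.05,"ty":-0.97,"tz":0,"rx":0,"ry":0,"rz":0},{"fingers":40,"tx":-0.05,"ty":-0.97,"tz":0,"rx":0,"ry":0,"rz":0}]' 40
python3 -m creep '[{"fingers":40,"tx":0,"ty":0,"tz":0,"rx":0,"ry":0,"rz":0},{"fingers":40,"tx":0,"ty":0,"tz":0,"rx":0,"ry":0,"rz":0}]' 40
python3 - <<'E'
from h import *
import pickle
s=ctrl.state(); d=snap('wrist','w6.png'); pickle.dump((d,s),open('w6.pkl','wb')); c=cam(d,s)
s=ctrl.state(); pickle.dump((snap('side','side6.png'),s),open('side6.pkl','wb'))
print(proj(c,(514,236,4)),proj(c,(514,236,40)),proj(c,(550,236,40)))
E
```

```text
position: [447.4, -150.9, 102.3]
finger_gap: 0.495
grasp_force: 40.0
t: 15.28
position: [426.5, 237.2, 102.3]
orientation: [-0.0, 1.0, 0.001, 0.0]
ft_force: [0.8, 0.1, -0.8]
finger_gap: 0.492
grasp_force: 40.0
t: 15.52
position: [426.5, 235.3, 101.9]
orientation: [0.0, 1.0, 0.001, -0.0]
ft_force: [0.5, 0.1, -0.1]
finger_gap: 0.491
grasp_force: 40.0
[282.65042606  86.69321466] [282.48128692  85.60027167] [282.55495769  28.75804364]
```

View pics/w6.png

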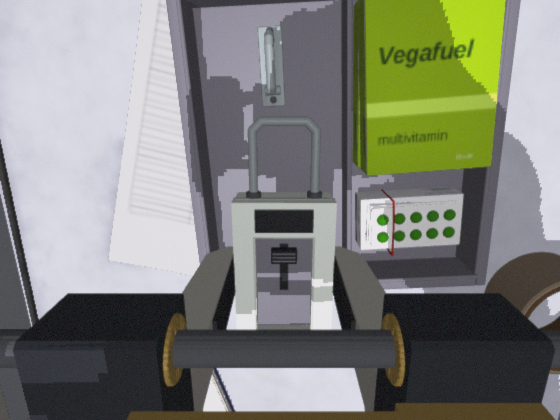

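The wrist view shows the hook plate from its near end (273,104) to its far end (269,27), the bail bar at (284,123) and the nub up towards the bail, so it's still on. Now casting these to points.

```bash
python3 - <<'E'
from h import *
import pickle
d,s=pickle.load(open('w6.pkl','rb')); c=cam(d,s); p=s['position']; print(p)
P={k:onz(c,*uv,7) for k,uv in dict(nl=(264,105),nr=(284,104.5),fl=(258.5,28),fr=(280,26.5)).items()}
for k,v in P.items(): print(k,v.round(1))
n=(P['nl']+P['nr'])/2; f=(P['fl']+P['fr'])/2; v=f-n; print('len',np.linalg.norm(v),'yaw',np.degrees(np.arctan2(v[1],v[0])))
u=v/np.linalg.norm(v); m=(n+12*u+f-46*u)/2; print('mouth',m)
for z in (31.8,):
    print('bar',onz(c,284,123,p[2]+z+10),'boxfrontL',onz(c,233,200,p[2]+z+20),'R',onz(c,336,200,p[2]+z+20),'sideL',onz(c,251,170,p[2]+z+10),'sideR',onz(c,318,170,p[2]+z+10))
# divider edges (floor side and top) for yaw
for uv in [(346,20),(346,150),(346,250)]: print('div',onz(c,*uv,30).round(1))
# side view: predicted hook positions
d,s=pickle.load(open('side6.pkl','rb')); c2=cam(d)
for q in [(0,9),(0,35),(36,37)]: print(proj(c2,m+u*q[0]+[0,0,q[1]-3]))
i=d['color'][125:205,185:305]; j=d['color'][60:200,185:305]
cv2.imwrite('pics/s6c.png',cv2.resize(j,None,fx=4,fy=4,interpolation=cv2.INTER_CUBIC)[:,:,::-1])
g=d['color'].mean(2).astype(int)
print(g[140:166,250:290:2])
E
```

```text
[426.51091437 235.31601307 101.88792891]
nl [500.1 250.8   7. ]
nr [500.5 234.9   7. ]
fl [555.7 254.1   7. ]
fr [556.8 238.    7. ]
len 56.029273303848825 yaw 3.330544484172011
mouth [511.29819345 243.47263021   7.        ]
bar [496.14277961 234.92864557 143.68792891] boxfrontL [464.03908958 257.04739175 153.68792891] R [464.1499658  212.22260785 153.68792891] sideL [475.29976654 249.81176004 143.68792891] sideR [475.37186453 219.48878924 143.68792891]
div [557.2 192.5  30. ]
div [467.9 187.8  30. ]
div [385.6 183.5  30. ]
[258.1024188  155.83743404]
[257.82644692 147.47220608]
[271.98716125 145.46228653]
[[ 73  73  74  74  73  73  74  75  74  74  75  75  76  76  67  72 129 189
  221 221]
 [ 72  74  73  73  74  75  74  75  74  75  75  75  77  75  68  69 128 147
  222 221]
 [ 72  73  74  74  74  72  75  74  74  75  75  75  75  78  67  72 121 128
  221 221]
 [ 73  73  73  73  73  73  74  75  79  82  76  75  75  84  74  72 118 128
  218 221]
 [ 72  74  76  74  78  89 102 128 129 130 117  82  94 104 102  72 123 128
  208 221]
 [ 70  72  79  79 101 112 133 159 153 146 140 105 122 126 127
[... 1024 characters left out ...]
  91  95
  120 128]
 [ 84  83  90  93  94  99  96  92  93  93  87  87  91  90  89  90  91 101
  121 128]
 [ 92  92 104 103  90  88  88  89  89  82  81  88  90  91  91  92  92  92
  114 127]
 [ 90  95 117 108  86  87  88  89  86  75  78  88  92  91  92  92  92  93
   95 129]
 [ 87  94 118 115  89  87  88  89  86  73  77  89  90  94  92  92  93  93
   81 129]
 [ 87  91 118 118  92  88  90  89  88  78  70  87  92  92  93  93  92  92
   75 111]
 [ 87  89 119 120  94  89  89  89  88  78  69  89  93  91  93  92  93  92
   92  85]
 [ 88  90 116 121  97  89  89  89  86  76  72  88  92  92  93  92  92  93
  100  84]
 [ 86  90 112 121  99  90  88  89  84  75  70  86  91  91  92  92  93  93
   93  86]]
```

The plate measures 56 mm (58 given), and its yaw of 3.3° agrees with the divider's 3.0°. The hook mouth is at (511.3, 243.5), 53 mm from the divider edge where 54 is expected. I'll align the yaw, line up in front of the gate and descend to bar z ≈ 28.5.

```bash
python3 -m creep '[{"fingers":40,"tx":0,"ty":0,"tz":0,"rx":0,"ry":0,"rz":-3.2},{"fingers":40,"tx":-0.115,"ty":-0.095,"tz":0,"rx":0,"ry":0,"rz":0},{"fingers":40,"tx":0,"ty":0,"tz":0.7,"rx":0,"ry":0,"rz":0},{"fingers":40,"tx":0,"ty":0,"tz":0.7,"rx":0,"ry":0,"rz":0},{"fingers":40,"tx":0,"ty":0,"tz":0.6,"rx":0,"ry":0,"rz":0},{"fingers":40,"tx":0,"ty":0,"tz":0.5,"rx":0,"ry":0,"rz":0},{"fingers":40,"tx":0,"ty":0,"tz":0.3,"rx":0,"ry":0,"rz":0},{"fingers":40,"tx":0,"ty":0,"tz":0.08,"rx":0,"ry":0,"rz":0},{"fingers":40,"tx":0,"ty":0,"tz":0,"rx":0,"ry":0,"rz":0},{"fingers":40,"tx":0,"ty":0,"tz":0,"rx":0,"ry":0,"rz":0}]' 40
python3 - <<'E'
from h import *
import pickle
s=ctrl.state(); d=snap('wrist','w7.png'); pickle.dump((d,s),open('w7.pkl','wb')); c=cam(d,s)
p=s['position']; q=s['orientation']; y=2*np.arctan2(q[2],q[1]); u=np.array([np.cos(y),np.sin(y),0]); print('yaw',np.degrees(y))
m=np.array([511.3,243.5,4])
print('bar pred px',proj(c,p+u*70+[0,0,41.8]),'gate tip',proj(c,m+[0,0,31]),'nose top',proj(c,m+[0,0,40]),'back top',proj(c,m+u*39+[0,0,40]))
g=d['color'].mean(2).astype(int)
for r in range(0,150,5): print(r,g[r,230:334:4])
E
```

```text
t: 16.88
position: [422.3, 239.6, -13.0]
orientation: [-0.0, 1.0, 0.029, 0.0]
ft_force: [-0.4, -0.5, -1.5]
finger_gap: 0.491
grasp_force: 40.0
yaw 3.315057565568084
bar pred px [282.62679035 121.98298001] gate tip [285.59236881  74.67045471] nose top [285.68150882  73.39416081] back top [285.86816301 -45.15615895]
0 [160 161 162 162 160 164 162 164 163 154 200 200 137 181 205 173 115 136
 199 158 161 162 158 158 158 158]
5 [161 164 163 162 165 162 164 167 163 151 201 203 140 180 204 171 109 138
 137 156 162 161 159 160 158 157]
10 [160 163 163 162 163 163 163 163 164 151 203 201 138 181 200 171 112 136
 141 155 165 164 161 162 161 159]
15 [164 163 163 165 164 165 166 165 164 150 203 205 137 182 202 165  99 140
 139 106 160 160 158 161 156 150]
20 [164 163 163 164 164 165 165 165 166 153 146 135  97 120 140 124 108 136
 139 105 109 109 112 110 109 109]
25 [164 163 162 165 167 166 164 166 166 111 134 136  99 122 136 120 112 138
 140 109 110 108 110 110 109 110]
30 [165 165 168 165 165 165 166 168 168 113 135 135  95 120 135 120 106 137
 140 111 110 110 108 109 110 110]
35 [164 166 166 
[... 1823 characters left out ...]

 111 110 110 111 108 110 115 113]
120 [172 173 175 173 174 168 107 118 135 135 136 134 132 134 134 132 135 137
 134 133 121 111 111 112 113 111]
125 [175 171 173 173 174 136 123 134 101 100  98  96  98  98  96 100 100  98
 101 106 134 124 109 111 112 112]
130 [173 175 174 177 173 122 128  96 111 109 111 111 111 111 113 112 110 111
 112 110  97 130 126 111 109 111]
135 [106 107 107 109 107 123 123 108 110 110 111 111 112 111 110 108 109 112
 111 110 109 119 122 112 109 109]
140 [104 106 107 107 109 123 119 107 111 112 112 112 113 111 111 110 113 109
 112 114 107 121 124 112 112 110]
145 [108 107 107 107 109 122 123 110 110 108 112 109 110 111 110 111 109 111
 110 108 109 121 120 108 113 109]
```

The hook loop is centred at col ~286 with its nose at row ~75, and the bar sits at row ~122, centred at col 284. All of this is as predicted, about 19 mm short of the gate. Pushing in.

```bash
python3 -m creep '[{"fingers":40,"tx":0.3,"ty":-0.01,"tz":0,"rx":0,"ry":0,"rz":0},{"fingers":40,"tx":0.15,"ty":0,"tz":0,"rx":0,"ry":0,"rz":0},{"fingers":40,"tx":0.1,"ty":0,"tz":0,"rx":0,"ry":0,"rz":0},{"fingers":40,"tx":0.1,"ty":0,"tz":0,"rx":0,"ry":0,"rz":0}]' 40|grep -E "pos|ft|gap"
python3 -m creep '[{"fingers":40,"tx":0.12,"ty":0,"tz":0,"rx":0,"ry":0,"rz":0},{"fingers":40,"tx":0.12,"ty":0,"tz":0,"rx":0,"ry":0,"rz":0}]' 40|grep -E "pos|ft|gap"
python3 -m creep '[{"fingers":40,"tx":0.12,"ty":0,"tz":0,"rx":0,"ry":0,"rz":0},{"fingers":40,"tx":0.12,"ty":0,"tz":0,"rx":0,"ry":0,"rz":0},{"fingers":40,"tx":0,"ty":0,"tz":0,"rx":0,"ry":0,"rz":0}]' 40|grep -E "pos|ft|gap"
```

```text
position: [447.3, 241.0, -13.8]
ft_force: [-2.9, -0.5, -1.0]
finger_gap: 0.492
position: [457.8, 241.8, -13.6]
ft_force: [-1.2, 0.5, 0.7]
finger_gap: 0.491
position: [467.9, 242.5, -13.6]
ft_force: [0.2, 0.5, -1.1]
finger_gap: 0.489
```

The bar is about 26 mm in and the force has dropped to zero, so the gate has sprung back. The box end must clear the hook's base plate (from x = -12), so I'll lower a little, draw back about 11 mm, then lower to the floor.

```bash
python3 -m creep '[{"fingers":40,"tx":0,"ty":0,"tz":0.15,"rx":0,"ry":0,"rz":0},{"fingers":40,"tx":0,"ty":0,"tz":0,"rx":0,"ry":0,"rz":0}]' 40|grep -E "pos|ft|gap"
python3 -m creep '[{"fingers":40,"tx":-0.15,"ty":0,"tz":0,"rx":0,"ry":0,"rz":0},{"fingers":40,"tx":-0.13,"ty":0,"tz":0,"rx":0,"ry":0,"rz":0},{"fingers":40,"tx":0,"ty":0,"tz":0.12,"rx":0,"ry":0,"rz":0},{"fingers":40,"tx":0,"ty":0,"tz":0,"rx":0,"ry":0,"rz":0}]' 40|grep -E "pos|ft|gap"
python3 -m creep '[{"fingers":40,"tx":0,"ty":0,"tz":0.04,"rx":0,"ry":0,"rz":0},{"fingers":40,"tx":0,"ty":0,"tz":0,"rx":0,"ry":0,"rz":0}]' 40|grep -E "pos|ft|gap"
```

```text
position: [466.6, 242.2, -20.1]
ft_force: [-0.3, 0.2, -1.5]
finger_gap: 0.49
position: [455.8, 241.8, -24.7]
ft_force: [0.0, 0.9, 0.0]
finger_gap: 0.49
position: [456.0, 241.7, -26.1]
ft_force: [-0.1, -0.8, -1.1]
finger_gap: 0.491
```

```bash
python3 -m creep '[{"fingers":40,"tx":0,"ty":0,"tz":0.03,"rx":0,"ry":0,"rz":0},{"fingers":40,"tx":0,"ty":0,"tz":0,"rx":0,"ry":0,"rz":0}]' 40|grep -E "pos|ft|gap"
python3 -m creep '[{"fingers":40,"tx":0,"ty":0,"tz":0.03,"rx":0,"ry":0,"rz":0},{"fingers":40,"tx":0,"ty":0,"tz":0,"rx":0,"ry":0,"rz":0}]' 40|grep -E "pos|ft|gap"
```

```text
position: [455.9, 241.7, -27.3]
ft_force: [-0.2, 0.2, -1.0]
finger_gap: 0.492
position: [455.9, 241.8, -27.8]
ft_force: [-1.2, -0.2, 8.9]
finger_gap: 0.492
```

Floor contact at the predicted height. Releasing to a narrow opening and lifting off.

```bash
python3 -m creep '[{"fingers":60,"tx":0,"ty":0,"tz":0,"rx":0,"ry":0,"rz":0},{"fingers":60,"tx":0,"ty":0,"tz":0,"rx":0,"ry":0,"rz":0},{"fingers":60,"tx":0,"ty":0,"tz":0,"rx":0,"ry":0,"rz":0},{"fingers":60,"tx":0,"ty":0,"tz":-0.3,"rx":0,"ry":0,"rz":0},{"fingers":60,"tx":0,"ty":0,"tz":-0.7,"rx":0,"ry":0,"rz":0},{"fingers":60,"tx":0,"ty":0,"tz":-1,"rx":0,"ry":0,"rz":0},{"fingers":60,"tx":0,"ty":0,"tz":-1,"rx":0,"ry":0,"rz":0},{"fingers":60,"tx":0,"ty":0,"tz":0,"rx":0,"ry":0,"rz":0},{"fingers":60,"tx":0,"ty":0,"tz":0,"rx":0,"ry":0,"rz":0}]' 40
python3 - <<'E'
from h import *
import pickle
s=ctrl.state(); d=snap('wrist','w8.png'); pickle.dump((d,s),open('w8.pkl','wb')); c=cam(d,s)
e=ctrl.get_image('side')['color'][120:215,185:305]
a=cv2.resize(d['color'][:300,150:420],(360,400),interpolation=cv2.INTER_CUBIC); b=cv2.resize(e,(430,340),interpolation=cv2.INTER_CUBIC)
o=np.zeros((400,790,3),np.uint8); o[:,:360]=a; o[:340,360:]=b; cv2.imwrite('pics/fin.png',o[:,:,::-1])
E
```

```text
t: 20.68
position: [455.6, 241.9, 91.8]
orientation: [-0.0, 1.0, 0.029, 0.0]
ft_force: [0.6, -0.2, -0.4]
finger_gap: 0.597
grasp_force: 0.0
```

View pics/fin.png

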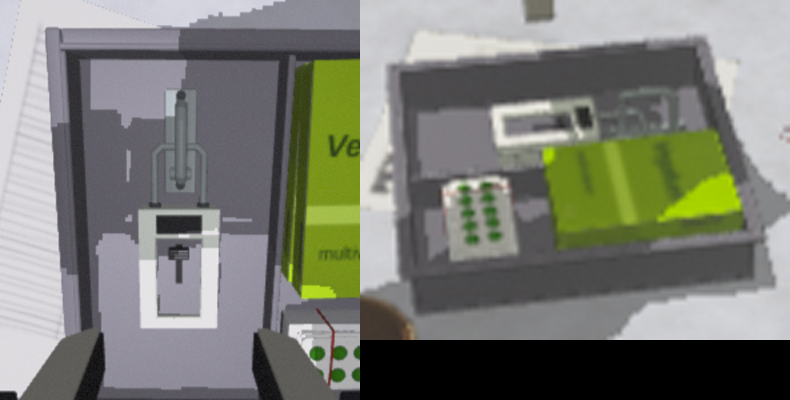

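The picture shows the bail bar (left half, row ~147) under the hook's arm, with the nose and gate (row ~185) standing inside the bail. The logger lies flat clear of the plate, and the switch (178,252) is at the bail end. Goods undisturbed, so I'm handing in.

```bash
python3 -c "
from workcell import ctrl
print(ctrl.close_job())"
```

```text
the job is handed in; nothing more can be done
None
```

The job is handed in at about 21 s: the logger is switched on, its bail is clipped into the snap hook, and it lies flat in the tray; the final image shows the bail bar behind the gate, and gate closure is inferred from the push force dropping to zero.

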